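Fit the T-anchor in the hinge jig

TASK

Clear the guide plate from the hinge jig: lift it straight up off its two dowels, keeping it level, and lay it flat, right way up, in the middle of the cork pad. Then take the T-anchor out of its rack by the two ends of its grip, lower it foot-first into the slot between the dowels until its collar sits on the jig, let go, take a fresh hold across the thin way of the grip and give it a quarter turn either way so it stands squarely across the slot, locked. Let go of it and leave the other fittings lying where they are.

Things in the scene. Friction and masses are not known exactly. Their poses are not given: they have to be found in the camera images.
- slot (a point): Centre of the T-slot's mouth in the top face of the fixed steel hinge jig (150 x, 120 y, 34 mm tall; top face 34 mm above the bench). Mouth 58 mm long along x, 20 mm wide along y; z up. Under 8 mm thick lips it widens to a 64 x 64 mm pocket, 24 mm deep below the top face. The guide plate covers it at the start.
- dowel_tip (a point): Top of one of the jig's two fixed upright dowels: 12 mm diameter, 45 mm tall above the jig's top face, at y = +43 mm from the slot's centre; its twin is at y = -43 mm. Between them there is no room for fingers over the ends of the anchor's grip once that is turned across the slot.
- plate_grip (a point): Centre of the wooden handle of the loose aluminium guide plate: 64 (x) x 130 (y) x 12 mm, about 0.35 kg, with two 14 mm holes over the dowels, resting on the jig's top face. Handle 18 mm thick (x), 50 mm long (y), 30 mm tall, on the plate's middle; this point is 27 mm above the plate's underside, z up. It must rise 45 mm straight up to clear the dowels.
- pad_top (a point): Centre of the top of the fixed cork pad on the bench beside the jig, 200 (x) x 140 (y) mm, 6 mm thick. The pad and the rack may be on either side of the jig.
- anchor_grip (a point): Centre of the dark wood grip (60 mm x, 20 mm y, 36 mm z, up) of the loose T-anchor, 62 mm tall, about 0.22 kg. Below it: brass collar 28 mm dia, 6 mm tall, underside 24 mm below this point; 12 mm stem; brass T-foot 50 mm (x, along the grip) x 14 x 10 mm, bottom 44 mm below this point. The collar rests on the rack's, later the jig's, top face: seated, this point is 24 mm above it.
- rack_top (a point): Centre of the top face of the fixed beech rack, 100 (x) x 75 (y) x 30 mm, in which the anchor stands upright, its grip along x. Two cheeks, 40 mm long (x), 14 mm thick and as tall as the grip's top, flank the grip's broad sides with 6 mm gaps (inner faces at y = +16 and -16 mm), so only the grip's ends can be taken there.
- stay: Bystander: flat brass quadrant stay, about 100 x 70 mm, 8 mm high, lying on the bench beyond the jig. Origin on its underside.
- hinge: Bystander: brass box hinge lying open, 75 x 54 mm, 9 mm high. Origin on its underside.
- catch: Bystander: nickel toggle catch, 70 x 28 mm, 12 mm high. Origin on its underside.
- marker: Bystander: brass-faced beech dovetail marker, 82 x 30 mm, 45 mm high. Origin on its underside.

How it is judged:
By the outcome, as a careful person would: the job done as asked, in the order asked, and still so for the second after the job is handed in, with the robot touching nothing.
It also fails if it takes over 72 s, if anything falls off the work surface, if the arm or the gripper's body presses on something with over 40 N, if the wrist force passes 120 N, or if a joint passes its speed limit or range.

ROBOT

A 6-joint arm with a two-finger parallel gripper is mounted at the origin on the work surface. World frame = base frame: x ahead of the robot, y to its left, z up, the work surface at z = 0. Lengths are in m, angles in rad, forces in N, time in s.
With the tool pointing down it reaches from about 0.325 to 0.9 m from the base axis. Payload 6.1 kg.
Tool frame: the origin (TCP) lies midway between the tips of the shut fingers; the grasp point (between the pads) lies 19 mm behind it; x points along the fingers, y is the direction in which the jaws open and shut, and the axes are right-handed (so a half turn about x gives the same grasp; the last joint's range is limited). The gripper opens to 85 mm and grips with 20 to 120 N. Pads are 22 mm wide; open, the fingers measure 114 mm over their backs; the gripper's body (76 mm by 85 mm) begins 54 mm behind the grasp point. The pads swing forward as they close: fully open they stand 13 mm farther back than shut.
Start: joints at [0.985, 0.22, 1.526, -0, 1.395, -0.126], TCP at [0.277, 0.56, 0.231] pointing down, gripper open.
Joint ranges: [-2.98, 2.98], [-0.91, 2.08], [0.09, 2.57], [-1.24, 4.39], [0.2, 2.65], [-2.68, 2.68]. Speed limits (rad/s): [2.57, 2.57, 3.01, 3.14, 3.14, 3.14].

INTERFACE

Orientations are given as [roll, pitch, yaw] about the fixed x, y, z axes, in that order (R = Rz(yaw) Ry(pitch) Rx(roll)).
In Python, from plant import movep, move_l, set_joints, gripper_to, hold, inverse_kinematics, observe, get_image, get_calibration, Unreachable, job_done gives the robot as it stands. Calls block until the motion is done:
- movep(position, orientation): joint-space move of the TCP to a pose.
- move_l(position, feed=0.15, rotation=None, max_force=None): straight line of the TCP; rotation=None keeps the orientation; feed is the mean speed in m/s. With max_force (N) it stops when the force on the tool has changed by that much, and returns True; else False.
- set_joints(angles): joint-space move.
- gripper_to(opening, f_grip=None): finger opening in m; f_grip is the grip in N (None keeps the last); returns when the fingers have stopped.
- hold(seconds).
- inverse_kinematics(position, orientation): joint angles nearest the present ones, or None.
- observe(): the state.
- get_image(name): name is "scene" or "top" or "wrist"; returns (picture, depth): 400x640x3 uint8, red, green, blue; 400x640 float32, m along the optical axis (not along the pixel's ray), 0 where there is no reading.
- get_calibration(name): a dict with "intrinsics" (3x3 intrinsics, pixels), "world_from_camera" (4x4, takes a point from camera to world coordinates). Camera axes: x right, y down, z forward; pixel columns grow to the right and rows downward; lengths in m; the calibration is good to about 2 mm. A picture is of the moment at which its call begins: read the wrist's pose just before it. get_calibration takes no time and is no camera call; for the wrist camera it gives the pose at the moment of the call.
A pose or a line that the arm cannot do raises Unreachable and nothing moves.
- job_done(): hands the job in, once; it reports no verdict.
The state is a dict: "time_s": time; "q": joint angles; "joint_velocities": joint speeds; "joint_torque": joint torques, N m; "eef_pos": TCP position; "tcp_rot": TCP orientation; "ft_force": force on the tool from outside, world axes, zero at the start; "torque": the same for the moment, N m; "opening": finger opening in m.
Only numpy, scipy, OpenCV 4.12 (cv2) and the standard library are available. Lean on these libraries where they do the work, as an engineer would, in place of code of your own. Each camera call takes 0.05 s, during which the arm holds its last target.

## Working session

There is one attempt and no reset: what is moved stays moved. The work goes in short steps, each a Python script; the robot and the scene stay as the last script left them, time stands still between calls to the robot, and variables do not carry over. Pictures are saved under pics/ and viewed, and the job is handed in when it is done.

```bash
ls; mkdir -p pics; python3 - <<'E'
from plant import *
import cv2,numpy as np
for n in ["scene","top","wrist"]:
    c=get_calibration(n); im,d=get_image(n)
    cv2.imwrite(f"pics/a_{n}.png",im[:,:,::-1]); np.savez(f"a_{n}.npz",im=im,d=d,K=c["intrinsics"],T=c["world_from_camera"])
    print(n,np.round(c["intrinsics"],1).tolist(),np.round(c["world_from_camera"],3).tolist(),(d>0).mean())
s=observe();print({k:np.round(v,3) for k,v in s.items()})
E
```

```text
pics
scene [[397.5, 0.0, 316.8], [0.0, 397.5, 200.7], [0.0, 0.0, 1.0]] [[0.697, 0.526, -0.486, 1.065], [0.717, -0.523, 0.461, -0.408], [-0.012, -0.67, -0.742, 0.769], [0.0, 0.0, 0.0, 1.0]] 0.995828125
top [[425.2, 0.0, 323.8], [0.0, 425.2, 197.7], [0.0, 0.0, 1.0]] [[0.011, -0.974, 0.226, 0.376], [-1.0, -0.012, -0.0, 0.003], [0.003, -0.226, -0.974, 1.121], [0.0, 0.0, 0.0, 1.0]] 0.9959765625
wrist [[302.3, 0.0, 318.7], [0.0, 302.3, 195.2], [0.0, 0.0, 1.0]] [[0.444, 0.86, 0.252, 0.213], [0.896, -0.425, -0.127, 0.592], [-0.002, 0.282, -0.959, 0.372], [0.0, 0.0, 0.0, 1.0]] 0.99584765625
{'time_s': np.float64(0.15), 'q': array([ 0.985,  0.221,  1.527,  0.   ,  1.395, -0.126]), 'joint_velocities': array([ 0.001, -0.003, -0.004,  0.001, -0.001,  0.   ]), 'joint_torque': array([ 1.0000e-03, -4.9748e+01, -3.8991e+01, -0.0000e+00,  7.0000e-03,
        0.0000e+00]), 'eef_pos': array([0.277, 0.56 , 0.23 ]), 'tcp_rot': array([-1.699,  1.569, -2.159]), 'ft_force': array([-0.048, -0.798, -0.253]), 'torque': array([-0.03 ,  0.002, -0.032]), 'opening': np.float64(0.085)}
```

View pics/a_top.png

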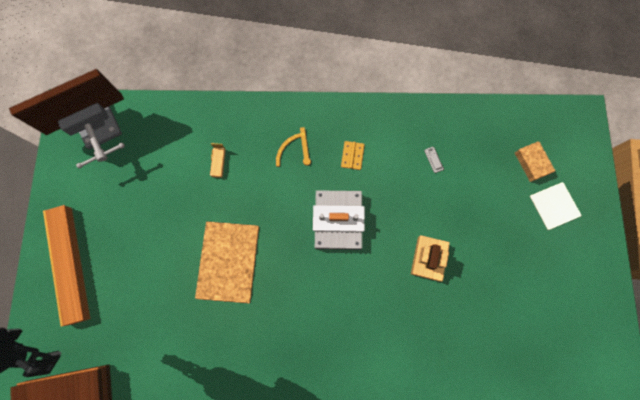

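View pics/a_scene.png

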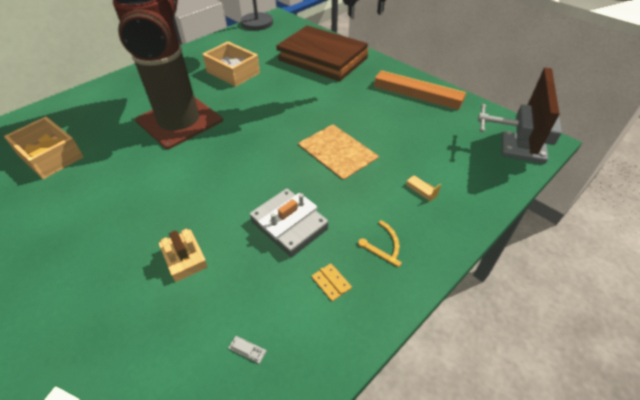

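View pics/a_wrist.png

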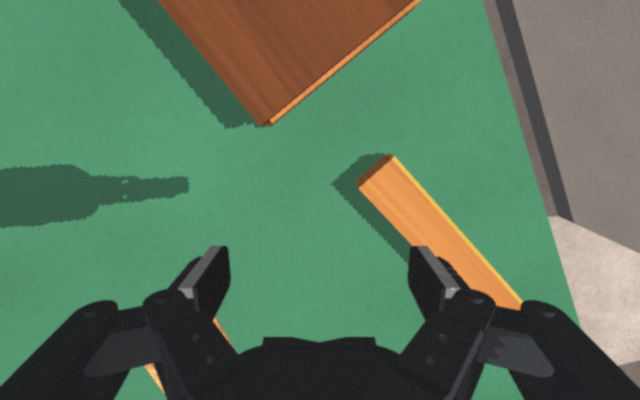

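Top view: jig with plate and handle at about (340,218), cork pad at (227,262), rack with anchor at (432,258); the bystanders lie farther away, at row 155. Next are rough positions from the depth.

```bash
cat > h.py <<'E'
import numpy as np,cv2
from plant import *
def snap(n,tag):
    c=get_calibration(n); im,d=get_image(n)
    cv2.imwrite(f"pics/{tag}.png",im[:,:,::-1]); np.savez(f"{tag}.npz",im=im,d=d,K=c["intrinsics"],T=c["world_from_camera"])
def load(tag):
    z=np.load(f"{tag}.npz"); return z["im"],z["d"],z["K"],z["T"]
def cloud(tag):
    im,d,K,T=load(tag); v,u=np.mgrid[:400,:640]
    P=np.stack([(u-K[0,2])/K[0,0]*d,(v-K[1,2])/K[1,1]*d,d],-1)
    return im,d,P@T[:3,:3].T+T[:3,3]
def ray(tag,uv,z):
    _,_,K,T=load(tag); uv=np.atleast_2d(uv).astype(float)
    r=np.c_[(uv[:,0]-K[0,2])/K[0,0],(uv[:,1]-K[1,2])/K[1,1],np.ones(len(uv))]@T[:3,:3].T
    return T[:3,3]+r*((z-T[2,3])/r[:,2])[:,None]
D=np.pi/2
E
python3 - <<'E'
from h import *
im,d,P=cloud("a_top")
for n,uv in dict(handle=(339,216),plate=(320,211),jigL=(318,197),pad=(227,262),anchor=(433,257),rack=(420,272)).items(): print(n,P[uv[1],uv[0]].round(3))
# jig and pad rects from height / colour
lo,hi=(300,180),(380,260)
def rect(mask,z,name):
    n,l,s,_=cv2.connectedComponentsWithStats(mask.astype(np.uint8)); k=1+np.argmax(s[1:,4])
    c=max(cv2.findContours((l==k).astype(np.uint8),0,2)[0],key=cv2.contourArea)
    w=ray("a_top",c[:,0],z)[:,:2]
    r=cv2.minAreaRect((w*1000).astype(np.float32)); print(name,r)
X,Y,Z=P[...,0],P[...,1],P[...,2]
hsv=cv2.cvtColor(im,cv2.COLOR_RGB2HSV)
m=np.zeros((400,640),bool)
def box(u0,u1,v0,v1): b=m.copy(); b[v0:v1,u0:u1]=1; return b
ng=~((hsv[...,0]>55)&(hsv[...,0]<95)&(hsv[...,1]>60))
rect(ng&box(180,275,205,320),.006,"pad")
rect(ng&box(300,380,180,260),.034,"jig")
rect(ng&box(400,462,225,290)&(Z>.025)&(Z<.036),.03,"rack")
dk=(hsv[...,2]<90)&box(418,450,240,275)&(Z>.055)
rect(dk,.072,"anchor")
E
```

```text
handle [ 0.571 -0.035  0.078]
plate [0.589 0.013 0.048]
jigL [0.63  0.019 0.034]
pad [0.46  0.253 0.008]
anchor [ 0.473 -0.267  0.071]
rack [ 0.438 -0.243  0.03 ]
pad ((462.46307373046875, 252.57077026367188), (145.83517456054688, 204.4340362548828), 86.03927612304688)
jig ((571.5551147460938, -34.17500305175781), (134.991943359375, 155.8766326904297), 89.42666625976562)
rack ((475.39642333984375, -270.2536926269531), (76.04984283447266, 100.64324188232422), 76.62981414794922)
anchor ((472.236572265625, -269.4736328125), (26.56780242919922, 56.42768859863281), 76.91497802734375)
```

```bash
python3 - <<'E'
from h import *
for n,p in dict(jig=(.572,-.034),pad=(.462,.253),rack=(.473,-.269)).items():
  for a in (-180,-90,0,90):
    q=inverse_kinematics([*p,.2],[0,D,np.radians(a)]); print(n,a,None if q is None else np.round(q,2))
E
```

```text
jig -180 [-0.2   0.12  1.7  -0.    1.32  1.37]
jig -90 [-0.2   0.12  1.7  -0.    1.32 -0.2 ]
jig 0 [-0.2   0.12  1.7   0.    1.32 -1.77]
jig 90 None
pad -180 [0.35 0.01 1.82 0.   1.32 1.92]
pad -90 [ 0.35  0.01  1.82 -0.    1.32  0.35]
pad 0 [ 0.35  0.01  1.82 -0.    1.32 -1.22]
pad 90 None
rack -180 [-0.66  0.05  1.77 -0.    1.32  0.91]
rack -90 [-0.66  0.05  1.77 -0.    1.32 -0.66]
rack 0 [-0.66  0.05  1.77  0.    1.32 -2.23]
rack 90 [-0.66  0.05  1.77  0.    1.32  2.48]
```

```bash
python3 - <<'E'
from h import *
movep([.572,.02,.22],[0,D,-D]); snap("wrist","w_jig"); print(observe()["time_s"],observe()["eef_pos"])
movep([.473,-.22,.22],[0,D,-D]); snap("wrist","w_rack"); print(observe()["time_s"])
E
```

```text
2.4 [0.57201145 0.02098277 0.22001963]
3.4667
```

View pics/w_jig.png

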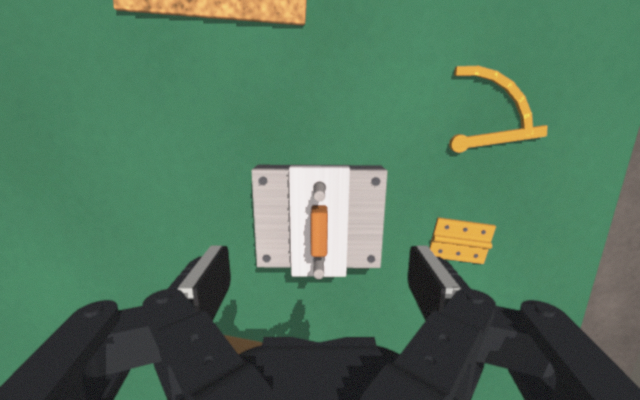

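View pics/w_rack.png

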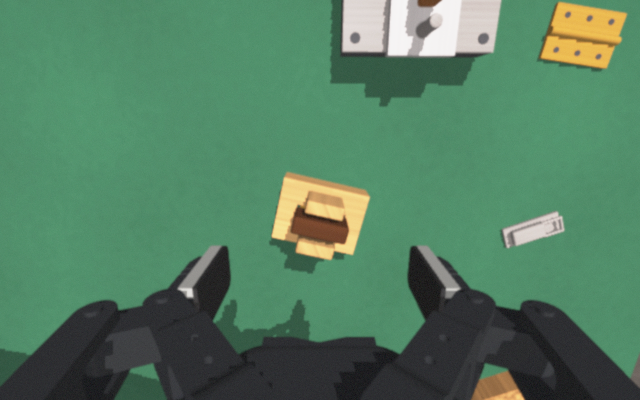

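Wrist views: jig square at (252–387, 166–270), handle at (319,231), dowel tips near (319,188) and (319,268). In the rack view the dark grip is at (320,224). Next step: measure.

```bash
cat >> h.py <<'E'
def comp(m):
    n,l,s,_=cv2.connectedComponentsWithStats(m.astype(np.uint8)); k=1+np.argmax(s[1:,4]); return l==k
def rectw(tag,mask,z):
    c=max(cv2.findContours(comp(mask).astype(np.uint8),0,1)[0],key=cv2.contourArea)
    w=ray(tag,c[:,0],z)[:,:2]*1000
    (cx,cy),(a,b),t=cv2.minAreaRect(w.astype(np.float32))
    if b>a: a,b,t=b,a,t+90
    return np.round([cx,cy,a,b,(t+90)%180-90],1)
def box(u0,u1,v0,v1): b=np.zeros((400,640),bool); b[v0:v1,u0:u1]=1; return b
E
python3 - <<'E'
from h import *
im,d,P=cloud("w_jig"); Z=P[...,2]; hsv=cv2.cvtColor(im,cv2.COLOR_RGB2HSV); H,S,V=hsv[...,0],hsv[...,1],hsv[...,2]
b=box(230,410,150,290)
print("handle",rectw("w_jig",b&(H<20)&(S>120),.076), "z",np.median(Z[b&(H<20)&(S>120)]))
print("jig",rectw("w_jig",b&(S<90)&(Z>.027),.034))
pl=b&(S<90)&(Z>.041)&(Z<.053);print("plate",rectw("w_jig",pl,.046),np.median(Z[pl]))
for bb in (box(305,335,175,203),box(305,335,250,285)):
    m=bb&(Z>.072)&(S<90)
    print("dowel depth",P[m].mean(0).round(4),m.sum(),np.argwhere(m).mean(0))
    print(np.r_["0,2",[im[v,319] for v in range(bb.argmax()//640,bb.argmax()//640+35,3)]].tolist())
im,d,P=cloud("w_rack"); Z=P[...,2]; hsv=cv2.cvtColor(im,cv2.COLOR_RGB2HSV); H,S,V=hsv[...,0],hsv[...,1],hsv[...,2]
b=box(260,385,165,265)
g=b&(V<110)&(Z>.066)&(Z<.08); print("grip",rectw("w_rack",g,.072),np.median(Z[g]),g.sum())
rk=b&(Z>.024); print("rack all",rectw("w_rack",rk,.03))
rk=b&(Z>.024)&(Z<.035); print("rack top",rectw("w_rack",rk,.03),np.median(Z[rk]))
for tag in("w_rack","w_jig"):
    pass
v=cv2.resize(load("w_jig")[0][150:290,230:410],None,fx=4,fy=4,interpolation=2); cv2.imwrite("pics/z_jig.png",v[:,:,::-1])
v=cv2.resize(load("w_rack")[0][160:270,250:390],None,fx=5,fy=5,interpolation=2); cv2.imwrite("pics/z_rack.png",v[:,:,::-1])
E
```

```text
handle [572.4 -29.5  55.1  15.6 -89.9] z 0.07450971160426173
jig [ 5.724e+02 -3.940e+01  1.496e+02  1.394e+02 -1.000e-01]
plate [572.5 -33.9 130.5  63.7  89.7] 0.04479051970395567
dowel depth [0.5726 0.0125 0.0888] 122 [195.14754098 318.86885246]
[[239, 235, 234], [239, 235, 234], [180, 173, 172], [137, 132, 127], [140, 134, 131], [161, 151, 150], [207, 197, 194], [209, 197, 192], [203, 191, 188], [225, 218, 217], [173, 141, 125], [144, 95, 56]]
dowel depth [ 0.5719 -0.0704  0.0838] 118 [270.99152542 318.01694915]
[[220, 141, 79], [220, 140, 77], [159, 105, 67], [83, 78, 77], [140, 133, 130], [143, 136, 132], [151, 144, 140], [209, 198, 194], [206, 195, 191], [192, 182, 178], [52, 84, 65], [75, 128, 96]]
grip [ 471.8 -278.    37.5    2.7  -13.4] 0.06943484118061582 163
rack all [ 473.5 -276.8   99.6   90.   -13.4]
rack top [ 474.9 -270.8   99.6   76.   -13.3] 0.028756691739881268
```

View pics/z_jig.png

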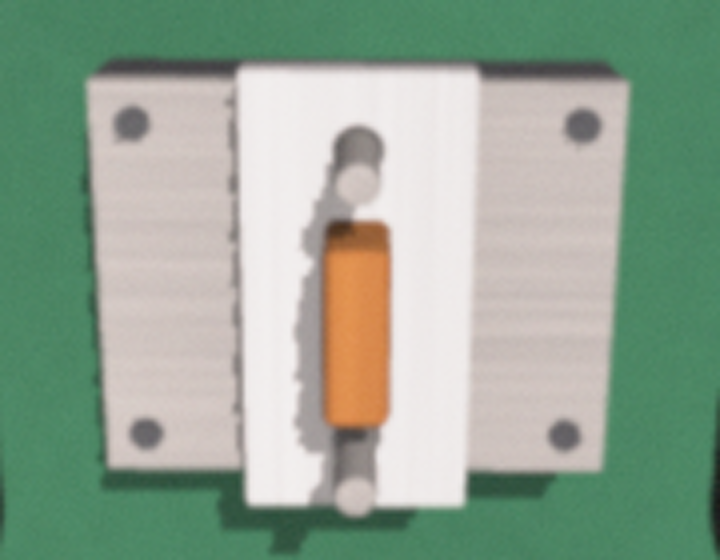

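View pics/z_rack.png

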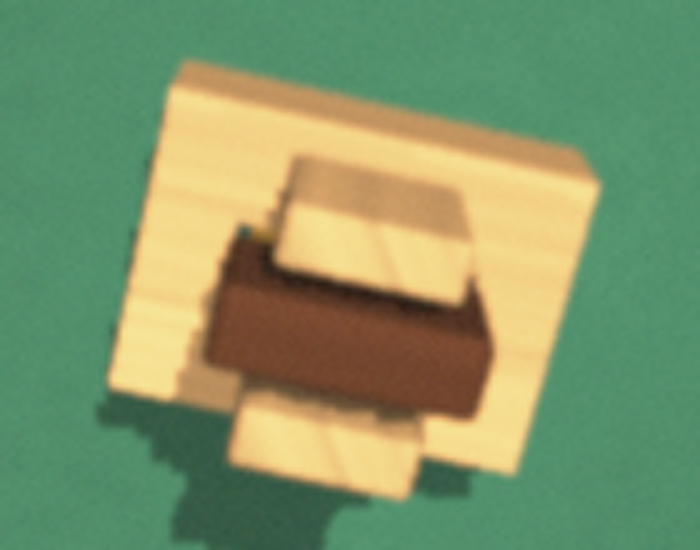

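```bash
python3 - <<'E'
from h import *
f=lambda p,s,o:(np.array(p)+.5)/s-.5+np.array(o)
p=ray("w_jig",f([(357,183),(355,496)],4,(230,150)),.079);print(p.round(4),p.mean(0))
p=ray("w_jig",f([(131,124),(583,126),(146,433),(565,435)],4,(230,150)),.034);print(p.round(4),p.mean(0))
g=f([(233,278),(493,348),(475,418),(207,362)],5,(250,160))
p=ray("w_rack",g,.072);print(p.round(4),p.mean(0), np.linalg.norm(np.diff(p,axis=0),axis=1))
# rack top corners
p=ray("w_rack",f([(170,88),(598,184),(518,473),(108,387)],5,(250,160)),.030);print(p.round(4),p.mean(0),np.linalg.norm(np.diff(p,axis=0),axis=1))
E
```

```text
[[ 0.5727  0.0099  0.079 ]
 [ 0.5724 -0.0761  0.079 ]] [ 0.5725467  -0.03306707  0.079     ]
[[ 0.5099  0.0137  0.034 ]
 [ 0.6357  0.0133  0.034 ]
 [ 0.5095 -0.0817  0.034 ]
 [ 0.6355 -0.0822  0.034 ]] [ 0.57264547 -0.03425541  0.034     ]
[[ 0.4513 -0.2533  0.072 ]
 [ 0.5046 -0.2686  0.072 ]
 [ 0.5013 -0.2844  0.072 ]
 [ 0.4455 -0.2718  0.072 ]] [ 0.47567566 -0.26953651  0.072     ] [0.05550338 0.01614087 0.0571919 ]
[[ 0.4348 -0.2234  0.03  ]
 [ 0.532  -0.2458  0.03  ]
 [ 0.5161 -0.3189  0.03  ]
 [ 0.4177 -0.2963  0.03  ]] [ 0.47511425 -0.27112099  0.03      ] [0.09975824 0.07482727 0.10096255]
```

Slot centre ≈ (0.5726, −0.0337), yaw about 0°. Anchor ≈ (0.4753, −0.2705), yaw −13.3°. Now grasping the plate.

```bash
python3 - <<'E'
from h import *
C=[.5726,-.0337]; R=[0,D,-D]
movep([*C,.16],R)
print(move_l([*C,.052],feed=.12,max_force=20), observe()["eef_pos"])
f0=observe()["ft_force"]
gripper_to(0.0,60); s=observe(); print(s["opening"],s["ft_force"]-f0,s["torque"],s["time_s"])
print(move_l([*C,.06],feed=.04,max_force=25)); s=observe(); print(s["ft_force"]-f0)
if np.abs(s["ft_force"]-f0).max()<15:
    print(move_l([*C,.175],feed=.1,max_force=25)); s=observe(); print(s["ft_force"]-f0,s["opening"],s["time_s"])
snap("wrist","w_lift"); snap("scene","s_lift")
E
```

```text
False [ 0.57343009 -0.03397897  0.0529665 ]
0.01699013082859452 [ 0.2312606  -1.17761878  2.2300285 ] [0.0053196  0.07893424 0.03534437] 6.025
False
[-0.43629559 -0.8153679  -3.86573663]
False
[-1.04862825 -0.35615309 -3.74478991] 0.016922460738570164 7.675
```

View pics/w_lift.png

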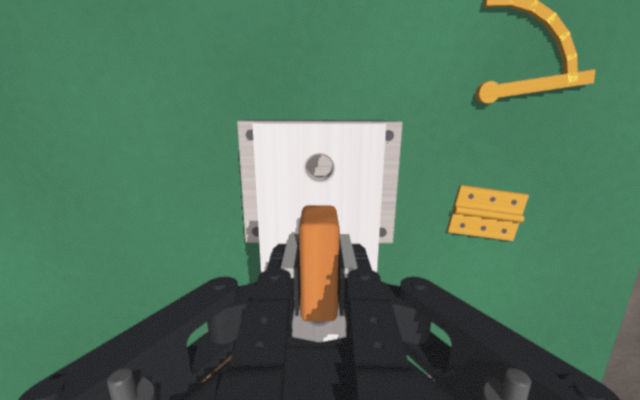

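View pics/s_lift.png

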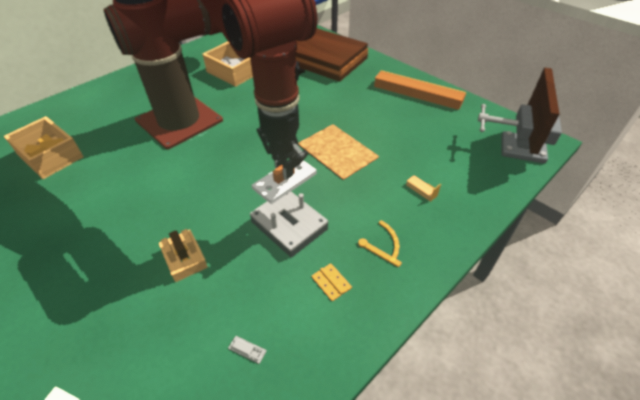

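Plate is lifted level: in the wrist view the hole is clear at (319,166), and the scene view shows the bare slot at (290,215). Next, lay it on the pad.

```bash
python3 - <<'E'
from h import *
C=[.4625,.2526]; R=[0,D,np.radians(-4)]
movep([*C,.15],R); snap("top","t_pre")
move_l([*C,.035],feed=.15); hold(.2); print(observe()["ft_force"])
r=move_l([*C,.0215],feed=.025,max_force=6); s=observe(); print(r,s["eef_pos"],s["ft_force"],s["torque"],s["time_s"])
E
```

```text
[ 0.51184948  0.51520256 -3.27157812]
True [0.46266613 0.25269947 0.02433327] [-0.1935082  -0.6106916   3.55111886] [-0.05853664 -0.00660561 -0.00121811] 10.575
```

```bash
python3 - <<'E'
from h import *
C=[.4625,.2526]
gripper_to(.04); hold(.1); move_l([*C,.06],feed=.1); gripper_to(.085); move_l([*C,.16],feed=.25)
# go over slot and look, camera sits at +y side-ish as before
movep([.5726,.02,.20],[0,D,-D]); snap("wrist","w_slot"); snap("top","t_pl"); print(observe()["time_s"])
im=load("w_slot")[0]; 
v=cv2.resize(load("t_pl")[0][180:320,180:480],None,fx=2.6,fy=2.6,interpolation=2); cv2.imwrite("pics/z_tpl.png",v[:,:,::-1])
v=cv2.resize(im[140:300,220:420],None,fx=4,fy=3.7,interpolation=2); cv2.imwrite("pics/z_slot.png",v[:,:,::-1])
E
```

```text
13.725
```

View pics/z_slot.png

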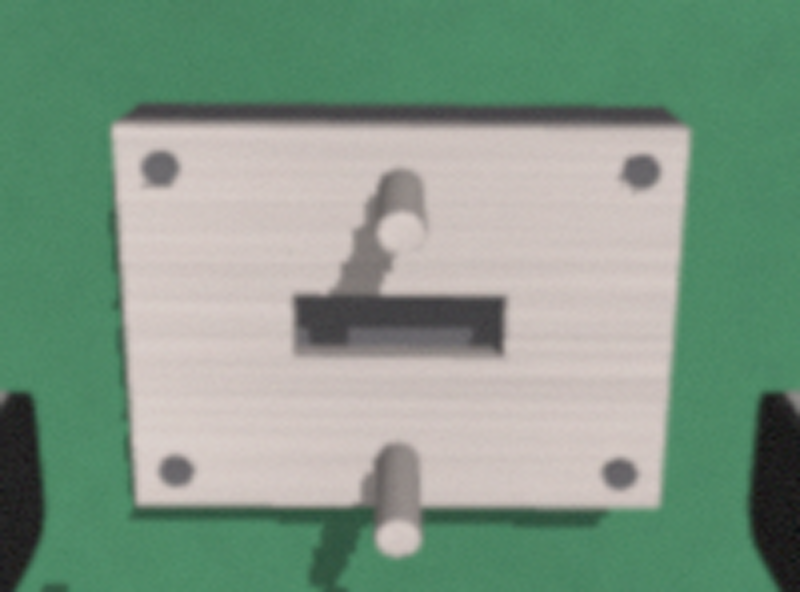

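View pics/z_tpl.png

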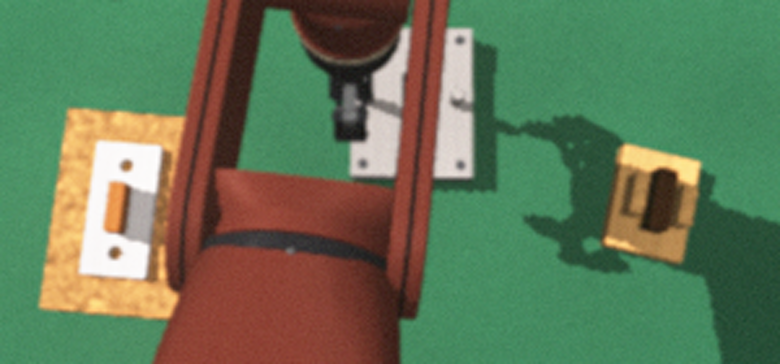

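```bash
python3 - <<'E'
from h import *
f=lambda p:(np.array(p)+.5)/[4,3.7]-.5+np.array((220,140))
for p,z in (([(294,297),(505,297),(504,355),(294,355)],.034),([(160,168),(641,171),(177,471),(620,473)],.034),([(402,233),(398,538)],.079)):
    w=ray("w_slot",f(p),z); print(w.round(4).tolist(),w.mean(0).round(4))
im,d,P=cloud("t_pl"); 
# plate on pad
hsv=cv2.cvtColor(im,cv2.COLOR_RGB2HSV)
print(rectw("t_pl",(hsv[...,1]<60)&(hsv[...,2]>150)&box(195,246,215,300),.018))
E
```

```text
[[0.5442, -0.0249, 0.034], [0.6012, -0.0247, 0.034], [0.6014, -0.0431, 0.034], [0.5438, -0.0432, 0.034]] [ 0.5727 -0.034   0.034 ]
[[0.5101, 0.0139, 0.034], [0.6357, 0.0134, 0.034], [0.5098, -0.0819, 0.034], [0.6354, -0.0822, 0.034]] [ 0.5727 -0.0342  0.034 ]
[[0.5732, 0.0092, 0.079], [0.5725, -0.076, 0.079]] [ 0.5728 -0.0334  0.079 ]
[463.8 252.6 131.6  67.1  -4.1]
```

```bash
python3 - <<'E'
from h import *
C=[.4753,-.2705]; R=[0,D,np.radians(-103.3)]
movep([.5,-.2,.22],R); movep([*C,.14],R)
print(move_l([*C,.037],feed=.1,max_force=15)); hold(.1); f0=observe()["ft_force"]; print(observe()["eef_pos"])
gripper_to(.0,60); s=observe(); print(s["opening"],s["ft_force"]-f0,s["time_s"])
print(move_l([*C,.045],feed=.04,max_force=20),observe()["ft_force"]-f0)
print(move_l([*C,.17],feed=.12,max_force=20)); hold(.1);s=observe();print(s["ft_force"]-f0,s["torque"],s["opening"],s["time_s"])
snap("wrist","w_anch"); snap("scene","s_anch"); snap("top","t_anch")
E
```

```text
False
[ 0.47586905 -0.27095882  0.03789331]
0.059206878506870377 [-0.11986407  0.38888613  4.18724858] 16.8083
False [ 0.87373829  0.39312476 -3.08533116]
False
[-0.31049935  1.28333936 -2.3560773 ] [ 0.01299747 -0.05484982 -0.00912447] 0.059143243358764655 18.45
```

View pics/w_anch.png

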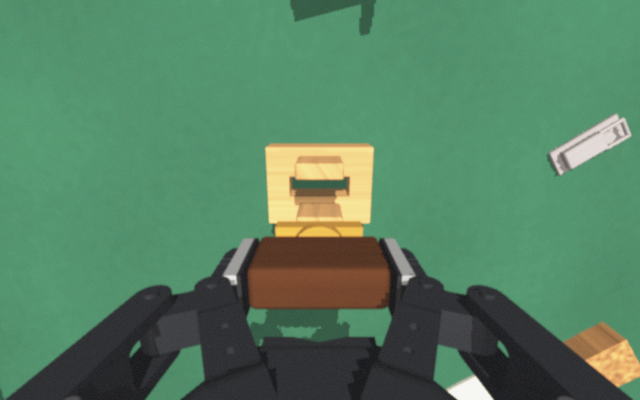

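View pics/s_anch.png

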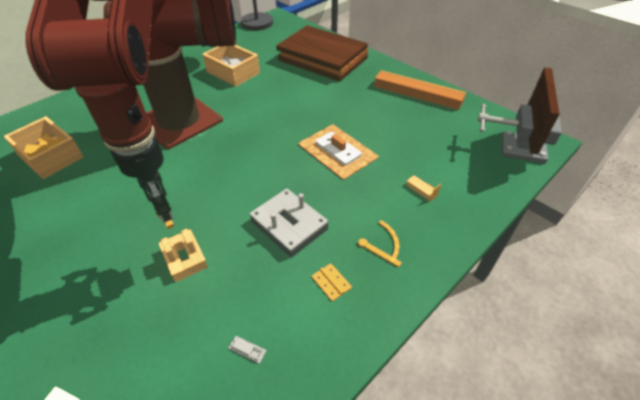

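```bash
python3 - <<'E'
from h import *
v=cv2.resize(load("w_anch")[0][210:330,220:420],None,fx=4,fy=4,interpolation=2); cv2.imwrite("pics/z_an.png",v[:,:,::-1])
im=load("w_anch")[0]
print([(r,im[r,300:340].mean(0).round().astype(int).tolist()) for r in range(230,316,3)])
E
```

```text
[(230, [228, 182, 80]), (233, [236, 190, 84]), (236, [198, 143, 67]), (239, [87, 55, 38]), (242, [86, 53, 37]), (245, [88, 55, 39]), (248, [88, 55, 39]), (251, [88, 55, 38]), (254, [86, 54, 37]), (257, [87, 54, 38]), (260, [87, 53, 37]), (263, [88, 54, 38]), (266, [95, 58, 40]), (269, [118, 72, 48]), (272, [130, 78, 51]), (275, [129, 78, 51]), (278, [128, 77, 50]), (281, [126, 75, 50]), (284, [123, 74, 49]), (287, [121, 73, 47]), (290, [119, 72, 48]), (293, [119, 72, 48]), (296, [120, 72, 47]), (299, [119, 72, 46]), (302, [119, 72, 47]), (305, [116, 70, 46]), (308, [82, 66, 48]), (311, [57, 95, 73]), (314, [57, 96, 73])]
```

View pics/z_an.png

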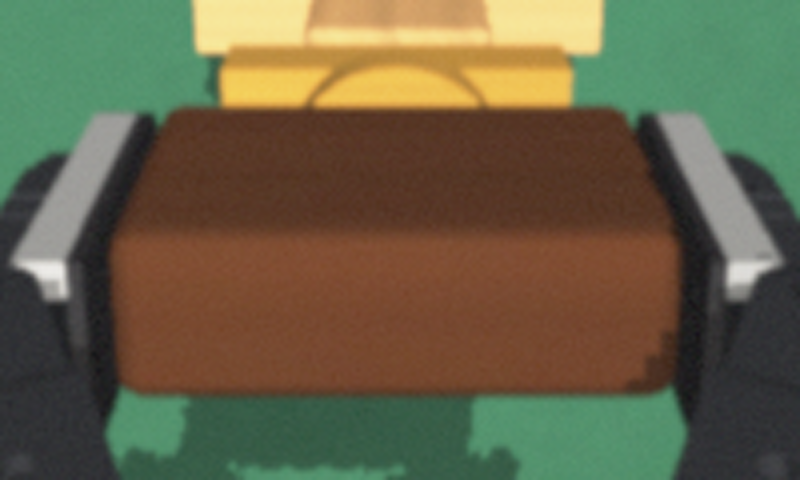

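```bash
python3 - <<'E'
from h import *
s=observe(); p0=s["eef_pos"]; a=np.radians(-103.3); z=np.array([np.cos(a),np.sin(a)]); y=np.array([-np.sin(a),np.cos(a)])
w=ray("w_anch",[(248,268),(389.5,268),(389,307.5),(250,307.5)],p0[2]+.035)[:,:2]-p0[:2]
print(p0,np.c_[w@y,w@z].round(4), (np.c_[w@y,w@z]).mean(0))
E
```

```text
[ 0.47500306 -0.27026349  0.16928499] [[-0.0277 -0.0115]
 [ 0.0279 -0.0115]
 [ 0.0289  0.0066]
 [-0.028   0.0067]] [ 0.00026    -0.00244124]
```

```bash
python3 - <<'E'
from h import *
s=observe(); p0=s["eef_pos"]; a=np.radians(-103.3); z=np.array([np.cos(a),np.sin(a)]); y=np.array([-np.sin(a),np.cos(a)])
f=lambda p:(np.array(p)+.5)/4-.5+np.array((220,210))
for p,h in (([(230,45),(563,45)],-.027),([(220,67),(573,67)],-.017),([(313,104),(487,104)],-.001)):
    w=ray("w_anch",f(p),p0[2]+h)[:,:2]-p0[:2]; print(np.c_[w@y,w@z].round(4))
im,d,P=cloud("w_anch")
for v,u in ((290,319),(280,300),(224,285),(224,350)):
    q=P[v,u]-p0; print(v,u,q[:2]@y,q[:2]@z,q[2])
E
```

```text
[[-0.0247 -0.0072]
 [ 0.0247 -0.0072]]
[[-0.0247 -0.0078]
 [ 0.0248 -0.0078]]
[[-0.0106 -0.0093]
 [ 0.0116 -0.0093]]
290 319 0.00021841701966293704 -0.0002388718391262984 0.0329681239302719
280 300 -0.007578712091020079 -0.004024566479558446 0.03160048498149265
224 285 -0.01977990969733415 -0.00613712529334077 -0.024701105862554584
224 350 0.018448936715479192 -0.005895083581175876 -0.0253704584950232
```

```bash
python3 - <<'E'
from h import *
C=[.5727,-.0346]; R=[0,D,-D]
move_l([.5,-.2,.2],feed=.25); movep([*C,.17],R); move_l([*C,.08],feed=.12); hold(.1)
snap("wrist","w_pre"); s=observe(); print(s["eef_pos"],s["ft_force"],s["time_s"])
v=cv2.resize(load("w_pre")[0][140:330,210:430],None,fx=3.6,fy=3.1,interpolation=2); cv2.imwrite("pics/z_pre.png",v[:,:,::-1])
E
```

```text
[ 0.573632   -0.03479122  0.08125772] [ 0.81901571  0.11001046 -2.77991681] 20.8833
```

View pics/z_pre.png

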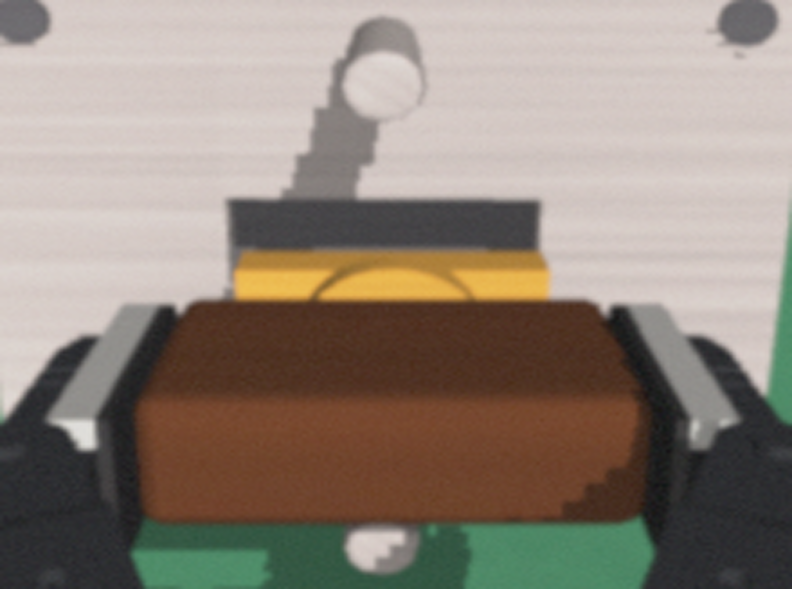

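```bash
python3 - <<'E'
from h import *
f=lambda p:(np.array(p)+.5)/[3.6,3.1]-.5+np.array((210,140))
print(ray("w_pre",f([(228,201),(540,201)]),.034).round(4))
print(ray("w_pre",f([(240,251),(545,251)]),.0545).round(4))
print(ray("w_pre",f([(235,270),(549,270)]),.0645).round(4))
print(ray("w_pre",f([(384,86)]),.079).round(4)); print(observe()["eef_pos"])
E
```

```text
[[ 0.5444 -0.0245  0.034 ]
 [ 0.6012 -0.0246  0.034 ]]
[[ 0.5491 -0.0279  0.0545]
 [ 0.5995 -0.0279  0.0545]]
[[ 0.5497 -0.0276  0.0645]
 [ 0.5987 -0.0277  0.0645]]
[[0.5731 0.0091 0.079 ]]
[ 0.573632   -0.03479122  0.08125772]
```

```bash
python3 - <<'E'
from h import *
C=[.5713,-.0347]
move_l([*C,.075],feed=.05); hold(.1); print(observe()["eef_pos"])
r=move_l([*C,.0395],feed=.03,max_force=7); s=observe(); print(r,s["eef_pos"],s["ft_force"],s["torque"],s["time_s"])
snap("scene","s_in")
v=cv2.resize(load("s_in")[0][150:280,210:370],None,fx=4.5,fy=4.5,interpolation=2); cv2.imwrite("pics/z_in.png",v[:,:,::-1])
E
```

```text
[ 0.57119931 -0.03462002  0.07492774]
True [ 0.57101629 -0.03462175  0.0417254 ] [-0.61202631  0.51484622  4.90015405] [ 0.0025716   0.1206955  -0.05571432] 22.25
```

View pics/z_in.png

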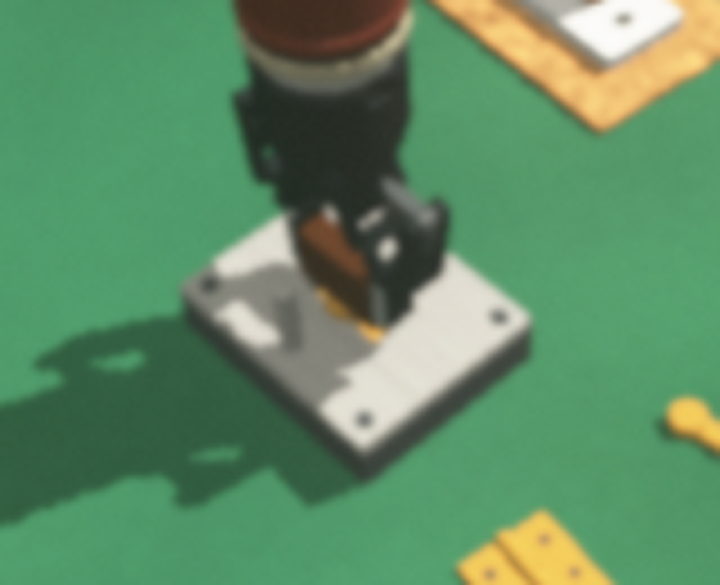

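Contact came at the expected seated height (0.0417). Now release and look.

```bash
python3 - <<'E'
from h import *
C=[.5713,-.0347]
gripper_to(.085); hold(.1); move_l([*C,.10],feed=.12); move_l([.572,.02,.20],feed=.2); hold(.15)
snap("wrist","w_seat"); print(observe()["time_s"])
v=cv2.resize(load("w_seat")[0][140:300,220:420],None,fx=4,fy=3.7,interpolation=2); cv2.imwrite("pics/z_seat.png",v[:,:,::-1])
E
```

```text
24.35
```

View pics/z_seat.png

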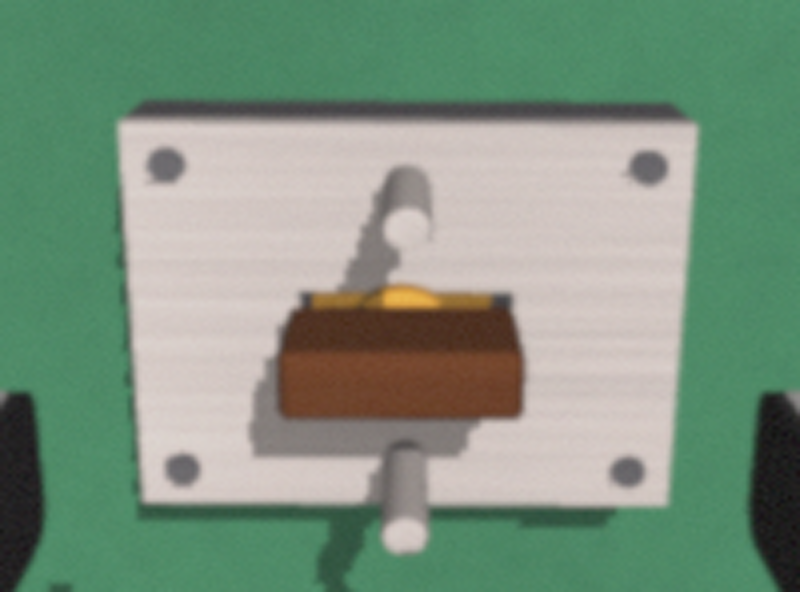

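```bash
python3 - <<'E'
from h import *
f=lambda p:(np.array(p)+.5)/[4,3.7]-.5+np.array((220,140))
w=ray("w_seat",f([(281,352),(522,352),(521,416),(281,416)]),.076);print(w.round(4),w.mean(0))
w=ray("w_seat",f([(402,286)]),.04);print("collar +y edge",w.round(4))
im,d,P=cloud("w_seat");print(np.median(P[246:252,295:345,2]),np.median(P[185:190,295:310,2]))
for a in (-90,-180): print(np.round(inverse_kinematics([.572,-.034,.042],[0,D,np.radians(a)]),2))
E
```

```text
[[ 0.5432 -0.0246  0.076 ]
 [ 0.6    -0.0244  0.076 ]
 [ 0.6003 -0.0424  0.076 ]
 [ 0.5427 -0.0426  0.076 ]] [ 0.57156706 -0.03348647  0.076     ]
collar +y edge [[ 0.5717 -0.02    0.04  ]]
0.07477297347720047 0.03268885098397917
[-0.2   0.31  1.8  -0.    1.03 -0.2 ]
[-0.2   0.31  1.8  -0.    1.03  1.37]
```

```bash
python3 - <<'E'
from h import *
gripper_to(.034); s=observe(); p0=s["eef_pos"]; snap("wrist","w_f"); print(s["opening"],s["time_s"])
im,d,P=cloud("w_f"); Q=P-p0; y=np.abs(Q[...,0]); z=-Q[...,1]; h=Q[...,2]
ok=(d>0)&(h>-.03)&(np.abs(z)<.04)
for lo in range(0,110,6):
    m=ok&(y*1000>=lo)&(y*1000<lo+6)
    if m.sum(): print(lo,m.sum(),"min h",np.percentile(h[m],1).round(3),"max",h[m].max().round(3))
E
```

```text
0.033872663512694266 24.9
0 2960 min h 0.072 max 0.092
6 3986 min h 0.072 max 0.099
12 6435 min h 0.004 max 0.099
18 6060 min h 0.007 max 0.099
24 2580 min h 0.008 max 0.092
30 1495 min h 0.015 max 0.09
36 4127 min h 0.044 max 0.07
42 9698 min h 0.049 max 0.092
48 6477 min h 0.052 max 0.093
54 3542 min h 0.065 max 0.095
60 1282 min h 0.078 max 0.094
66 5 min h 0.089 max 0.091
```

View pics/w_f.png

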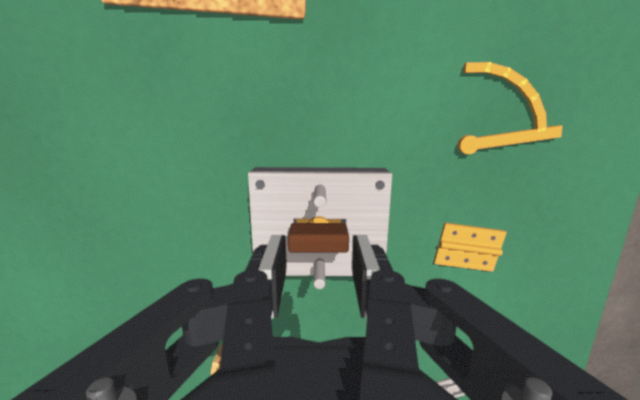

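```bash
python3 - <<'E'
from h import *
C=[.5718,-.0336]; r=lambda a:[0,D,np.radians(a)]
gripper_to(.032); movep([*C,.16],r(-180)); move_l([*C,.12],feed=.1); hold(.15); print(observe()["eef_pos"])
print(move_l([*C,.048],feed=.06,max_force=8)); hold(.1); s=observe(); f0=s["ft_force"]; print(s["eef_pos"],f0)
gripper_to(0,50); hold(.1); s=observe(); print(s["opening"],s["ft_force"]-f0,s["torque"],s["time_s"])
for a in range(-165,-89,15):
    movep([*C,.048],r(a)); s=observe(); print(a,(s["ft_force"]-f0).round(1),s["torque"].round(2),s["time_s"])
hold(.15); s=observe(); print(s["eef_pos"],(s["ft_force"]-f0).round(1),s["q"].round(3))
snap("wrist","w_turn")
E
```

```text
[ 0.57248351 -0.03372651  0.12092625]
False
[ 0.57219554 -0.03367333  0.04853688] [ 0.66961735 -0.26521459  0.24790784]
0.01943411545468518 [-1.06351373 -0.28714902  3.71714269] [-0.07321862  0.13956237  0.02678792] 28.9917
-165 [-0.8  0.4  4.6] [ 0.04 -0.06  0.05] 29.35
-150 [0.1 0.8 5.1] [ 0.08 -0.09  0.07] 29.7083
-135 [-1.1  0.3  5.2] [ 0.1  -0.04  0.03] 30.0667
-120 [1.2 0.1 6.1] [0.03 0.01 0.05] 30.425
-105 [-0.5  1.1  5.5] [ 0.02 -0.02  0.07] 30.7833
-90 [-1.  -0.1  5.4] [ 0.01  0.04 -0.01] 31.1417
[ 0.57229189 -0.03364977  0.04859046] [-1.7 -0.1  5.2] [-0.196  0.299  1.801  0.     1.04  -0.193]
```

View pics/w_turn.png

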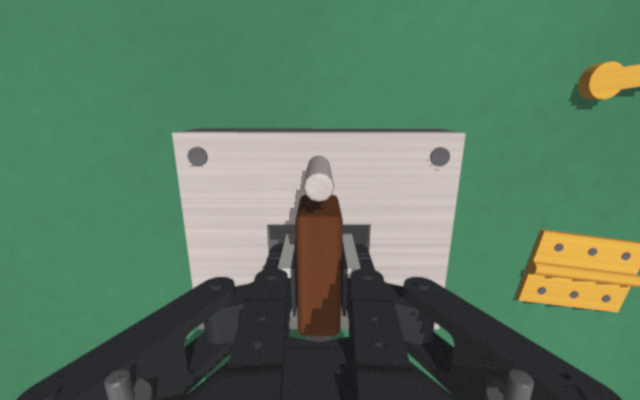

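The grip now stands along y across the slot. Release, back off and check.

```bash
python3 - <<'E'
from h import *
C=[.5722,-.0336]
gripper_to(.05); hold(.1); move_l([*C,.11],feed=.1); gripper_to(.085); move_l([.572,.02,.20],feed=.15); hold(.15)
snap("wrist","w_fin"); 
v=cv2.resize(load("w_fin")[0][140:300,220:420],None,fx=4,fy=3.7,interpolation=2); cv2.imwrite("pics/z_fin.png",v[:,:,::-1])
movep([.40,-.10,.3],[0,D,-D]); snap("scene","s_fin"); snap("top","t_fin"); print(observe()["time_s"])
v=cv2.resize(load("s_fin")[0][100:360,160:460],None,fx=2.6,fy=2.3,interpolation=2); cv2.imwrite("pics/z_sfin.png",v[:,:,::-1])
im,d,P=cloud("w_fin"); H,S,V=[cv2.cvtColor(im,cv2.COLOR_RGB2HSV)[...,i] for i in range(3)]
m=box(285,355,190,300)&(H<20)&(S>100)&(P[...,2]>.068); print(rectw("w_fin",m,.076),np.median(P[...,2][m]))
E
```

```text
35.125
[572.7 -31.6  59.2  18.9 -90. ] 0.07459903613311386
```

View pics/z_fin.png

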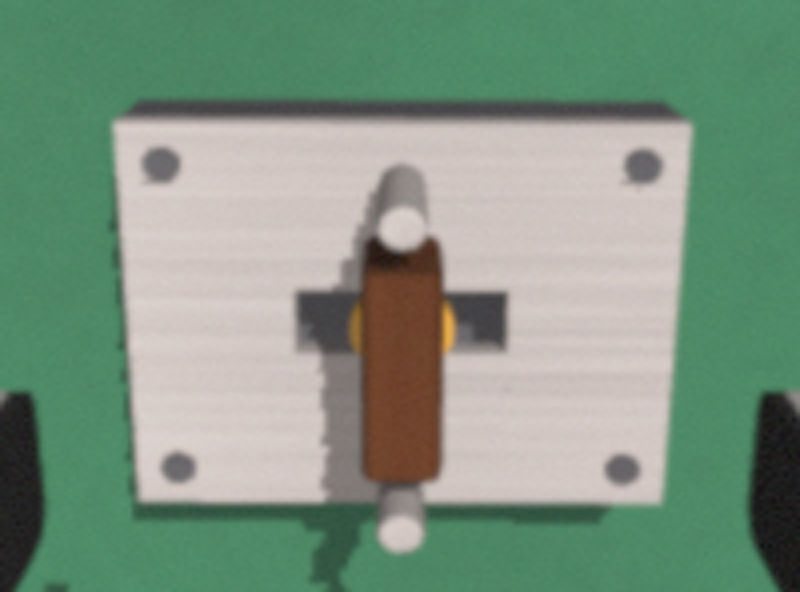

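View pics/z_sfin.png

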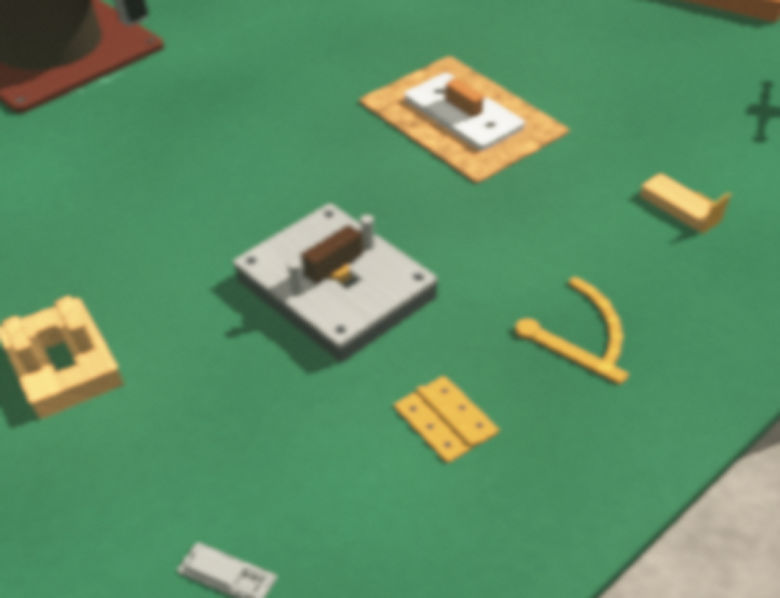

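View pics/t_fin.png

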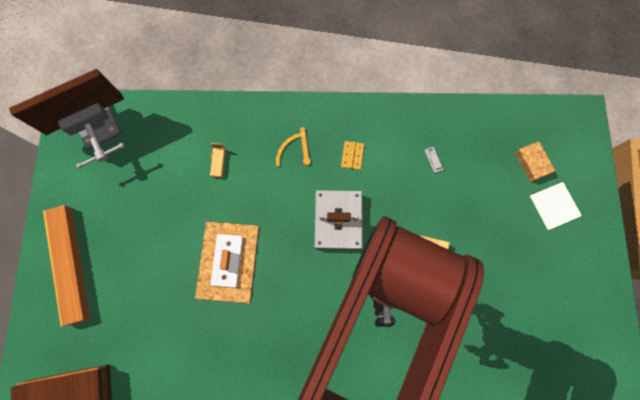

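Final views: the anchor stands across the slot with its collar over the middle (402,325 in the zoom). Its yaw is −90.0° and the grip top is at seated height. The plate lies flat in the middle of the pad at (227,262), and the bystanders haven't moved.

```bash
python3 -c "
from h import *
job_done(); print(observe()['time_s'])"
```

```text
the job is handed in; nothing more can be done
the job is handed in; nothing more can be done
```

I've handed the job in after about 35 s of the 72 s. The guide plate is on the cork pad and the T-anchor is locked across the slot.

**Plate:** I lifted it straight up off the dowels, level, and laid it right way up in the middle of the pad, about 1 mm off centre. I laid it with its long side along the pad's long side, which leaves more margin at the edges.

**Anchor:** I took it by the ends of its grip and lowered it in. Contact came at the expected seated height. I then let go, took a fresh hold across the thin way and turned it a quarter turn. The contact force changed by no more than about 6 N while turning.

**Last checks:** The grip stands at 90.0° to the slot. Its top reads 74.6 mm against the nominal 76 mm; the same camera also read the jig's top about 1.3 mm low, so this agrees with the collar being seated. The other fittings look unmoved in the final pictures.

**One disagreement:** the final grip outline came out about 2 mm off the slot's centre in y. The outline also took in part of the grip's end face, which pulls it that way. The collar looks central in the mouth, so I left it.

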